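# Index a bottle to the barcode scanner and hang the beam guard

### The job

Turn the blue-capped bottle in the read station until its barcode label faces the scanner and its carrier drops fully home into the index plate; the plate is clocked by hand, so feel for the drop. Then lift the amber beam guard out of its rest and hang it by both knuckles on the two hinge pins of the station, fully down and closed across the front. Do not tip the bottle over, and leave the other things on the bench where they are.

Things in the scene. Friction and masses are not known exactly. Their poses are not given: they have to be found in the camera images.
- station: Barcode read station, fixed: aluminium base plate 206 x 156 x 8 mm with a round nest before a black scanner block (top 88 mm above the bench). Origin: on the bench under the nest's centre. +x points from the nest to the scanner, -x is the front, z up. A jamb post, 16 mm square, top 110 mm above the bench, stands at x = -74, y = +79 mm.
- nest (a point): Centre of the nest's floor, the top of the steel index plate, 17 mm above the bench. A collar (inside radius 33 mm, outside 45) stands 16 mm over the floor, level with the seated carrier, and keeps the carrier central with 1 mm play. Three pockets in the floor, each at its own radius, take the carrier's three feet in one direction only. The plate is fixed, but clocked by hand: see window.
- sample_bottle: Clear bottle, 56 mm diameter, blue cap, clamped in a round grey carrier of 64 mm diameter: one rigid piece, 0.22 kg, 125 mm tall. Origin: on the axis under the three feet; z up, +x to the middle of the label. It starts with its feet on the nest's floor, label 1.2 rad or more away from the scanner. When the feet find the pockets it drops 6 mm: origin 6 mm below point nest.
- cap (a point): Middle height of the bottle's blue cap, on the axis, 114 mm above the bottle's origin; the place to grasp and turn. The cap is 46 mm in diameter and reaches from 103 to 125 mm above that origin. An orange sticker dot of 11 mm on its top, 14 mm off the axis, marks the side of the label.
- label (a point): Middle of the barcode label (white, black bars, orange header band, 34 mm high, 70 degrees of the bottle's round) on the bottle's side: 28 mm from the axis in the bottle's +x direction, 54 mm above its origin.
- guard: Lift-off beam guard, 0.15 kg: upright amber sheet 6 x 100 x 134 mm (y = -12 to -112) with a black grip rail on top, 12 mm thick, 72 mm long, 130 to 164 mm above the origin. Two steel knuckles at its +y edge, 18 mm tall, 18 mm in diameter, with a vertical 10 mm hole through each. Origin: on the axis of the holes, level with the sheet's lower edge; z up, x through the thickness.
- guard_grip (a point): Where to pinch the guard's grip rail across its 12 mm thickness (the guard's x): above the centre of mass, 59 mm from the hinge axis in the guard's -y direction, 150 mm above the guard's origin.
- lower_knuckle (a point): Centre of the underside of the lower knuckle, 12 mm above the guard's origin.
- upper_knuckle (a point): Centre of the underside of the upper knuckle, 84 mm above the guard's origin.
- lower_pin (a point): Foot of the lower hinge pin, on its bracket, 26 mm above the bench, at x = -74, y = +55 mm in the station's frame. The pin is 7 mm in diameter and 16 mm tall, the last 5 mm tapered. The lower knuckle hangs here. Hung and closed, the guard's axes are parallel to the station's; a stop behind the sheet's free edge keeps it from swinging in.
- upper_pin (a point): Foot of the upper hinge pin, 72 mm straight above the lower one, same pin; the upper knuckle hangs here. The brackets are 8 mm thick and reach 7 mm past the pin's axis, so the lower knuckle cannot pass the upper bracket from above: bring the guard in from the station's front (-x) with the knuckles' undersides 18 to 40 mm above the pins' feet, then lower it.
- guard_rest: Grey rest for the guard, fixed: foot plate 80 x 92 x 8 mm with two cheeks, tops 37 mm above the bench, that hold the sheet's lower edge in a slot 8 mm wide along the rest's y. Origin: on the bench under the middle of the slot. The guard starts in it, its lower edge 8 mm above the bench; lift it straight up 35 mm or more to clear.
- bottle_250: Clear bottle with blue cap, 70 mm diameter, 141 mm tall, behind the guard rest; leave alone. Origin: centre of its underside.
- timer: White bench timer, 62 x 68 x 19 mm, at the left; leave alone. Origin: centre of its underside.
- marker_1: Red and white marker pen, 135 mm long, 16 mm thick, lying near the bench's front edge; leave alone. Origin: under its middle.
- window (a point): Middle of the scanner's red window, 56 mm from the nest's axis in the station's +x, 58 mm above the bench. The direction in which the carrier drops into the nest has the label facing within 0.2 rad (11 degrees) either side of here; no reading tells where in that range. The drop catches over about 4 degrees either side of its middle.
- dish_1: Clear petri dish with lid, 62 mm diameter, 15 mm high, behind the station; leave alone. Origin: centre of its underside.

How it is judged:
By the outcome, as a careful person would: the job done as asked, in the order asked, and still so for the second after the job is handed in, with the robot touching nothing.
It also fails if it takes over 64 s, if anything falls off the work surface, if the arm or the gripper's body presses on something with over 40 N, if the wrist force passes 120 N, or if a joint passes its speed limit or range.

### The arm

A 6-joint arm with a two-finger parallel gripper is mounted at the origin on a cart in front of the work surface, level with it; the furniture and walls round the work are solid. World frame = base frame: x ahead of the robot, y to its left, z up, the work surface at z = 0. Lengths are in m, angles in rad, forces in N, time in s.
With the tool pointing down it reaches from about 0.325 to 0.85 m from the base axis. Payload 15.5 kg.
Tool frame: the origin (TCP) lies at the very end of the fingers, on their centre line; the grasp point (between the pads) lies bot.hold_point_z behind it (bot.hold_point_z is the distance from the TCP to the grasp point, in m); z points along the fingers, y is the line along which they close (so a half turn about z gives the same grasp; the last joint's range is limited). The gripper opens to 91 mm and grips with 3 to 60 N. Pads are 32 mm wide; open, the fingers measure 118 mm over their backs; the gripper's body (76 mm by 178 mm) begins 60 mm behind the grasp point.
Start: joints at [1.216, 0.494, 1.345, -0, 1.302, -0.096], TCP at [0.161, 0.604, 0.214] pointing down, gripper open.
Joint ranges: [-2.91, 2.91], [-0.82, 2.16], [0.22, 2.67], [-1.22, 4.37], [0.12, 2.79], [-3.08, 3.08]. Speed limits (rad/s): [1.89, 1.89, 2.57, 3.01, 3.01, 3.01].

### API

Orientations are given as a rotation vector (axis times angle).
In Python, from rig import bot gives the robot as it stands. The module is installed in compiled form; this text tells all that it offers.
- The arm moves only by the tool play_rows, never from a script. Its argument "series" is a list of rows, each a list of 3 entries, a list of its own where there are three numbers: the opening, from -1 (shut) to 1 (fully open), then the shift along the tool's x, y, z in mm, then the turn, a rotation vector about the tool's x, y, z in rad. A call has 1 to 10 rows; each row shifts and turns the commanded pose from where the row before left it, along the tool's axes as they then stand; what a row does not reach is not made up. A row lasts 1/10 s, in which the tool goes at most 50 mm and 8.59 degrees, less where a joint would pass 70% of its speed; a pose out of reach is approached as far as the arm can. A call is refused whole if a number of a shift passes 50 or a number of a turn 0.15, either way. A call with a gripper value outside its range is refused whole. The fingers move at their own pace and stop on an object; "newtons" is the grip in N (left out, the last holds). Time passes only in rows, so rows that do not move let the fingers close. It gives the time, the measured TCP pose, the force, the opening and the grip force at its end, in the units of the state.
- bot.observe(): the state, without advancing time (a new reading comes with each control period).
- bot.get_image(name): name is "scene" or "top" or "wrist"; returns the picture (400x640x3 uint8, red, green, blue); there is no depth.
- bot.calibration(name): a dict with "mtx" (3x3 intrinsics, pixels), "R" (3x3) and "t" (3): a world point X has camera coordinates R X + t. Camera axes: x right, y down, z forward; pixel columns grow to the right and rows downward; lengths in m; the calibration is good to about 2 mm. The wrist camera is an equidistant fisheye: a pixel r from the principal point sees the ray r / f radians off the axis. A picture is of the moment at which its call begins: read the wrist's pose just before it. calibration takes no time and is no camera call; for the wrist camera it gives the pose at the moment of the call.
- bot.close_job(): hands the job in; it is judged then, once.
The state is a dict: "t": time; "joints": joint angles; "joint_velocities": joint speeds; "joint_efforts": joint torques, N m; "ee_pos": TCP position; "tcp_rot": TCP orientation; "wrist_force": force on the tool from outside, world axes, zero at the start; "wrist_torque": the same for the moment, N m; "width": opening from 0.0 (shut) to 1.0 (fully open); "grip_force": force on a finger pad.
Only numpy, scipy, OpenCV 4.12 (cv2) and the standard library are available. Lean on these libraries where they do the work, as an engineer would, in place of code of your own. Each camera call takes 0.05 s, during which the arm holds its last target. There are 200 camera calls.

## Working session

There is one attempt and no reset: what is moved stays moved. The work goes in short steps, Python scripts to look and compute and a tool call to move; the robot and the scene stay as the last step left them, time stands still between calls to the robot, and variables do not carry over. Pictures are saved under pics/ and viewed, at most 10 in all, crops included, and the job is handed in when it is done.

Besides the shell and the picture viewer there is one more tool, called after "Call:" by a JSON object that holds its "fn" and its "kwargs". play_rows: Moves the arm, as the interface text tells. Its arguments: {"type":"object","properties":{"series":{"type":"array","items":{"type":"array"}},"newtons":{"type":"number"}},"required":["series"]}

```bash
mkdir -p pics
python3 - <<'E'
from rig import bot
import cv2
o=bot.observe();print(o, bot.hold_point_z)
for n in("scene","top"):
    cv2.imwrite(f"pics/{n}0.png",bot.get_image(n)[:,:,::-1])
    c=bot.calibration(n);print(n,c)
E
```

```text
{'t': 0.0, 'joints': array([ 1.21555418e+00,  4.94214840e-01,  1.34612880e+00,  4.14506607e-05,
        1.30249128e+00, -9.55007815e-02]), 'joint_velocities': array([-0.00025   , -0.00024508,  0.00105216,  0.00073112, -0.00067317,
       -0.00166443]), 'joint_efforts': array([-3.53912612e-03, -8.78782654e+01, -3.81847429e+01,  7.03321234e-02,
        5.28437574e-02, -1.19129436e-04]), 'ee_pos': array([0.16037122, 0.60368488, 0.21331937]), 'tcp_rot': array([-4.06830913e-01, -3.11481951e+00,  1.88777812e-03]), 'wrist_force': array([ 0.09538508, -0.29964807,  0.2154996 ]), 'wrist_torque': array([ 0.01209077, -0.03775613,  0.00728519]), 'grip_force': 0.0, 'width': 1.0036229129142753} 0.0188
scene {'mtx': array([[368.65260874,   0.        , 325.27015483],
       [  0.        , 368.65260874, 197.39595077],
       [  0.        ,   0.        ,   1.        ]]), 'R': array([[ 0.83731762, -0.54669609,  0.00475246],
       [-0.42017262, -0.64904777, -0.63418607],
       [ 0.34979162,  0.52901832, -0.77316586]]), 't': array([-0.25699067,  0.54156446,  0.61319662])}
top {'mtx': array([[429.69231285,   0.        , 319.24875869],
       [  0.        , 429.69231285, 201.81933494],
       [  0.        ,   0.        ,   1.        ]]), 'R': array([[ 0.00160053, -0.99994457,  0.0104069 ],
       [-0.98246632, -0.00351258, -0.18640708],
       [ 0.18643331, -0.00992608, -0.98241747]]), 't': array([0.35415325, 0.55585219, 0.85591488])}
```

View pics/scene0.png

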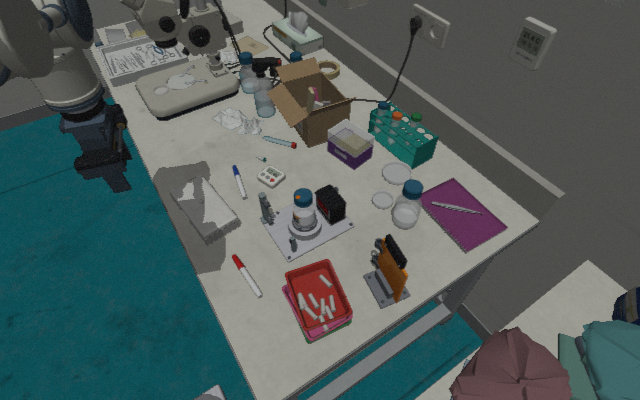

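View pics/top0.png

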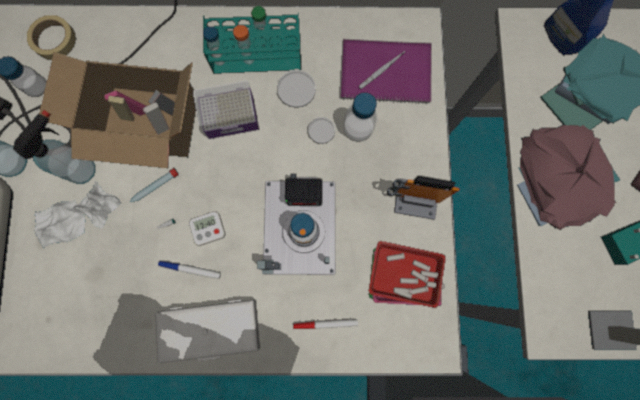

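The scene shows the station mid-bench (nest about (303,205)) and the guard to its right (about (390,270)). In the top view the cap is near (302,225), the plate corners run (265,180)–(335,273), and the guard is near (425,188). I'll enlarge that region.

Run:
```python
import cv2,numpy as np
a=cv2.imread("pics/top0.png");s=cv2.imread("pics/scene0.png")
b=cv2.resize(a[165:285,255:355],None,fx=5,fy=5,interpolation=cv2.INTER_CUBIC) 
g=cv2.resize(a[165:225,365:465],None,fx=3,fy=3,interpolation=cv2.INTER_CUBIC)
h=cv2.resize(s[225:310,350:420],None,fx=4,fy=4,interpolation=cv2.INTER_CUBIC)
im=np.zeros((600,800,3),np.uint8);im[:600,:500]=b;im[:180,500:800]=g;im[200:540,500:780]=h
cv2.imwrite("pics/crop0.png",im)
```

```text
(no output)
```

View pics/crop0.png

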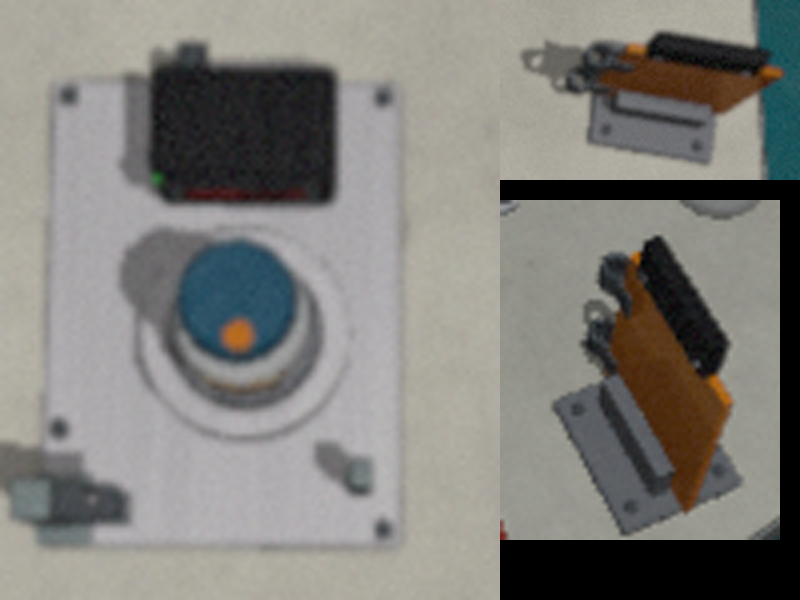

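The crop shows the plate corners at about (50,82), (402,82), (401,545), (42,545), and the collar centre near (243,333). The cap top is at (238,298) with its dot at (237,335), which is the robot side, about 180° from the scanner. The rail runs (652,40)–(770,58), and the rest plate corners are (592,93), (587,143), (710,162), (716,110).

```bash
cat > h.py <<'E'
import numpy as np, cv2
from scipy.spatial.transform import Rotation as R
from rig import bot
def back(uv,z,c):
    uv=np.atleast_2d(uv).astype(float)
    d=np.c_[uv,np.ones(len(uv))]@np.linalg.inv(c["mtx"]).T@c["R"]
    o=-c["R"].T@c["t"]
    return o+d*((z-o[2])/d[:,2])[:,None]
def wrist(uv,z,c):
    uv=np.atleast_2d(uv).astype(float);K=c["mtx"]
    p=(uv-K[:2,2])/[K[0,0],K[1,1]];r=np.linalg.norm(p,axis=1,keepdims=True)
    d=np.c_[p/np.maximum(r,1e-9)*np.sin(r),np.cos(r)]@c["R"];o=-c["R"].T@c["t"]
    return o+d*((z-o[2])/d[:,2])[:,None]
def delta(pos,yaw):
    "tool-frame shift (mm) and z turn to TCP pos, tool down, tool y axis at world angle yaw (mod pi)"
    o=bot.observe();T=R.from_rotvec(o["tcp_rot"]);m=T.as_matrix()
    cur=np.arctan2(m[1,1],m[0,1]); d=(yaw-cur+np.pi/2)%np.pi-np.pi/2
    print("shift tool mm",np.round(T.inv().apply(np.array(pos)-o["ee_pos"])*1e3,1),"turn about tool z",round(-d,4),"tilt",np.round(m[:,2],4),"cur yaw",round(cur,4),"j6",round(o["joints"][5],3))
E
python3 - <<'E'
from h import *
c=bot.calibration("top")
A=lambda p:np.array(p)/5+[255,165]
G=lambda p:(np.array(p)-[500,0])/3+[365,165]
np.set_printoptions(precision=4,suppress=True)
print("plate",back(A([(50,82),(402,82),(401,545),(42,545)]),.008,c))
print("collar",back(A([(243,333)]),.033,c))
print("cap,dot",back(A([(238,298),(237,335)]),.142,c))
print("rest",back(G([(592,93),(587,143),(710,162),(716,110)]),.008,c))
print("rail",back(G([(652,40),(770,60)]),.172,c))
c=bot.calibration("scene")
H=lambda p:(np.array(p)-[500,200])/4+[350,225]
print("rail s",back(H([(655,237),(727,340)]),.172,c))
print("post top", back(bot and np.array([[30,497]])/5+[255,165],.110,bot.calibration("top")))
E
```

```text
plate [[0.6088 0.476  0.008 ]
 [0.6095 0.3192 0.008 ]
 [0.4057 0.3207 0.008 ]
 [0.4054 0.4743 0.008 ]]
collar [[0.4938 0.3885 0.033 ]]
cap,dot [[0.494  0.3876 0.142 ]
 [0.4801 0.3879 0.142 ]]
rest [[0.5767 0.1856 0.008 ]
 [0.5392 0.1904 0.008 ]
 [0.5254 0.1005 0.008 ]
 [0.5643 0.0942 0.008 ]]
rail [[0.5766 0.179  0.172 ]
 [0.5643 0.1069 0.172 ]]
rail s [[0.578  0.1729 0.172 ]
 [0.569  0.1057 0.172 ]]
post top [[0.4214 0.4674 0.11  ]]
```

Run:
```python
from h import *
delta([.494,.388,.213],-1.83)
```

```text
shift tool mm [-377.8 -122.8    0.5] turn about tool z -0.0006 tilt [-4.e-04 -1.e-03 -1.e+00] cur yaw 1.311 j6 -0.096
```

Call:
{"fn": "play_rows", "kwargs": {"series": [[1,[-38,-12.3,0],[0,0,0]],[1,[-38,-12.3,0],[0,0,0]],[1,[-38,-12.3,0],[0,0,0]],[1,[-38,-12.3,0],[0,0,0]],[1,[-38,-12.3,0],[0,0,0]],[1,[-38,-12.3,0],[0,0,0]],[1,[-38,-12.3,0],[0,0,0]],[1,[-38,-12.3,0],[0,0,0]],[1,[-38,-12.3,0],[0,0,0]],[1,[-36,-12,0],[0,0,0]]], "newtons": 20}}

```text
t: 1.1
ee_pos: [0.4956, 0.3871, 0.2136]
tcp_rot: [-0.407, -3.115, 0.001]
wrist_force: [0.4, 0.9, -0.5]
width: 1.003
grip_force: 0.0
```

Call:
{"fn": "play_rows", "kwargs": {"series": [[1,[0,0,0],[0,0,-0.14]],[1,[0,0,0],[0,0,-0.14]],[1,[0,0,0],[0,0,-0.14]],[1,[0,0,0],[0,0,-0.14]],[1,[0,0,0],[0,0,-0.14]],[1,[0,0,0],[0,0,-0.14]],[1,[0,0,0],[0,0,-0.14]],[1,[0,0,0],[0,0,-0.14]],[1,[0,0,0],[0,0,-0.14]],[1,[0,0,0],[0,0,-0.14]]]}}

```text
t: 2.1
ee_pos: [0.4941, 0.3882, 0.2136]
tcp_rot: [1.703, -2.639, 0.0]
wrist_force: [-0.1, -0.1, -0.6]
width: 0.999
grip_force: 0.0
```

Run:
```python
from h import *
delta([.494,.388,.213],0)
c=bot.calibration("wrist");print(c, bot.observe()["joints"])
im=bot.get_image("wrist")[:,:,::-1];cv2.imwrite("pics/w1.png",im)
```

```text
shift tool mm [0.3 0.  0.6] turn about tool z -0.4248 tilt [-6.e-04 -4.e-04 -1.e+00] cur yaw 2.7168 j6 -2.146
{'mtx': array([[309.70691629,   0.        , 317.97149829],
       [  0.        , 309.70691629, 197.63493944],
       [  0.        ,   0.        ,   1.        ]]), 'R': array([[-9.10833922e-01,  4.12772125e-01,  8.59143468e-04],
       [ 3.96768111e-01,  8.74941278e-01,  2.77583908e-01],
       [ 1.13827199e-01,  2.53173720e-01, -9.60701013e-01]]), 't': array([ 0.28931901, -0.56680162,  0.23713274])} [ 5.70946626e-01  4.99148830e-01  1.33635148e+00 -4.27700116e-06
  1.30685662e+00 -2.14581682e+00]
```

View pics/w1.png

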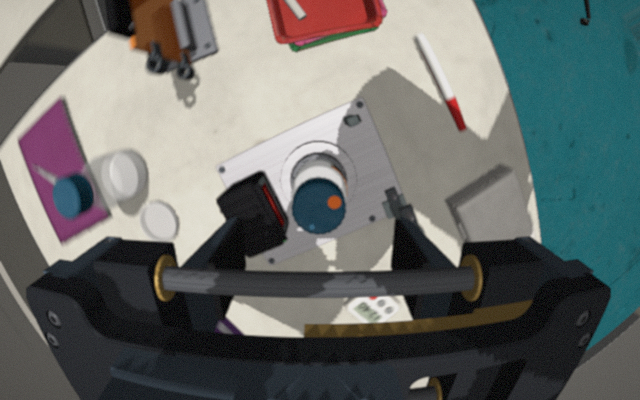

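The wrist picture shows the cap top centred at (319,206) with its dot at (335,202), and the plate's screw corners at (222,169), (360,105), (372,218) and (271,261).

Run:
```python
from h import *
c=bot.calibration("wrist");im=cv2.imread("pics/w1.png").astype(int)
b,g,r=im[...,0],im[...,1],im[...,2]
m=((b-r>30)&(b>70)).astype(np.uint8);m[:150]=0;m[245:]=0;m[:,:280]=0;m[:,360:]=0
o=((r-b>70)&(r>140)).astype(np.uint8);o[:170]=0;o[240:]=0;o[:,:290]=0;o[:,355:]=0
p=np.argwhere(m|o)[:,::-1].astype(np.int32)
e=cv2.minEnclosingCircle(p);q=np.argwhere(o)[:,::-1].mean(0);print(e,q,o.sum())
C=wrist(e[0],.142,c);D=wrist(q,.142,c);print(C,D,np.linalg.norm(D-C))
d=(D-C)[0];print("dot ang",np.arctan2(d[1],d[0]))
print(wrist([(222,169),(360,105),(372,218),(271,261)],.008,c))
delta([C[0,0],C[0,1],.117],0)
```

```text
((318.5, 207.5), 25.739173889160156) [333.94871795 201.96581197] 117
[[0.49332322 0.38836801 0.142     ]] [[0.47980511 0.38913175 0.142     ]] 0.013539665476894067
dot ang 3.0851549294373286
[[0.60257928 0.33155203 0.008     ]
 [0.4124785  0.33000052 0.008     ]
 [0.45244704 0.46980368 0.008     ]
 [0.60176616 0.47289938 0.008     ]]
shift tool mm [ 0.1  0.8 96.6] turn about tool z -0.4152 tilt [-6.e-04 -4.e-04 -1.e+00] cur yaw 2.7264 j6 -2.155
```

Call:
{"fn": "play_rows", "kwargs": {"series": [[1,[0,0.8,30],[0,0,0]],[1,[0,0,40],[0,0,0]],[1,[0,0,20],[0,0,0]],[1,[0,0,6],[0,0,0]],[0,[0,0,0],[0,0,0]],[-1,[0,0,0],[0,0,0]],[-1,[0,0,0],[0,0,0]],[-1,[0,0,0],[0,0,0]],[-1,[0,0,0],[0,0,0]]], "newtons": 20}}

```text
t: 3.05
ee_pos: [0.4939, 0.3888, 0.1186]
tcp_rot: [-1.695, 2.644, 0.0]
wrist_force: [-0.2, -0.5, 0.4]
width: 0.591
grip_force: 0.0
```

Call:
{"fn": "play_rows", "kwargs": {"series": [[-1,[0,0,0],[0,0,0]],[-1,[0,0,0],[0,0,0]],[-1,[0,0,0],[0,0,0]]]}}

```text
t: 3.35
ee_pos: [0.4938, 0.3888, 0.1182]
tcp_rot: [-1.695, 2.644, 0.0]
wrist_force: [0.3, -0.2, 4.4]
width: 0.505
grip_force: 20.0
```

Call:
{"fn": "play_rows", "kwargs": {"series": [[-1,[0,0,0],[0,0,0.14]],[-1,[0,0,0],[0,0,0.14]],[-1,[0,0,0],[0,0,0.14]],[-1,[0,0,0],[0,0,0.14]],[-1,[0,0,0],[0,0,0.14]],[-1,[0,0,0],[0,0,0.14]],[-1,[0,0,0],[0,0,0.14]],[-1,[0,0,0],[0,0,0.14]],[-1,[0,0,0],[0,0,0.14]],[-1,[0,0,0],[0,0,0.14]]]}}

```text
t: 4.35
ee_pos: [0.494, 0.3893, 0.1182]
tcp_rot: [0.416, 3.113, 0.002]
wrist_force: [1.0, 2.5, 2.8]
width: 0.502
grip_force: 20.0
```

Call:
{"fn": "play_rows", "kwargs": {"series": [[-1,[0,0,0],[0,0,0.14]],[-1,[0,0,0],[0,0,0.14]],[-1,[0,0,0],[0,0,0.14]],[-1,[0,0,0],[0,0,0.14]],[-1,[0,0,0],[0,0,0.14]],[-1,[0,0,0],[0,0,0.14]],[-1,[0,0,0],[0,0,0.14]],[-1,[0,0,0],[0,0,0.14]],[-1,[0,0,0],[0,0,0.14]],[-1,[0,0,0],[0,0,0]]]}}

```text
t: 5.35
ee_pos: [0.4942, 0.3891, 0.1183]
tcp_rot: [2.167, 2.274, 0.002]
wrist_force: [1.1, 1.5, 6.0]
width: 0.507
grip_force: 20.0
```

```bash
cat > dot.py <<'E'
from h import *
import sys
z=float(sys.argv[1]);delta([.4938,.3885,.118],0)
c=bot.calibration("top");im=bot.get_image("top")[:,:,::-1];cv2.imwrite(f"pics/{sys.argv[2]}.png",im)
w=bot.calibration("wrist");iw=bot.get_image("wrist")[:,:,::-1];cv2.imwrite(f"pics/{sys.argv[2]}w.png",iw)
b,g,r=[iw[...,i].astype(int) for i in range(3)]
o=((r-b>60)&(r>110)).astype(np.uint8)
n,l,s,ce=cv2.connectedComponentsWithStats(o)
for i in range(1,n):
    if s[i,4]>15:
        P=wrist(ce[i],z,w)[0]; d=P-[.4938,.3885,z]
        if np.hypot(*d[:2])<.06: print(s[i],ce[i],P,"ang",np.arctan2(d[1],d[0]),np.hypot(*d[:2]))
E
python3 dot.py .142 a1
```

```text
shift tool mm [-0.6 -0.5  0.3] turn about tool z 0.0482 tilt [ 1.3e-03  9.0e-04 -1.0e+00] cur yaw 0.0482 j6 0.524
[338 191  10   8  19] [342.73684211 193.89473684] [0.50389334 0.42777191 0.142     ] ang 1.3192294646509994 0.040548218326244355
[386 210   3  11  22] [387.22727273 215.45454545] [0.52780071 0.41755525 0.142     ] ang 0.7071285720683697 0.04472422082506857
[332 246  21  18 311] [342.21864952 254.47266881] [0.50628447 0.39445089 0.142     ] ang 0.44480467649454536 0.01383022752732466
[225 269   6  37 101] [226.62376238 288.38613861] [0.44180131 0.36772157 0.142     ] ang -2.761435249518152 0.05599649397476174
[406 270   6  36  97] [409.39175258 288.32989691] [0.54754126 0.3733605  0.142     ] ang -0.2745945302018225 0.0558330319905019
```

Call:
{"fn": "play_rows", "kwargs": {"series": [[-1,[0,0,0],[0,0,0.1]],[-1,[0,0,0],[0,0,0.08]],[-1,[0,0,1],[0,0,0]],[-1,[0,0,0.5],[0,0,0]]]}}

```text
t: 5.85
ee_pos: [0.4945, 0.3895, 0.1179]
tcp_rot: [2.356, 2.078, 0.005]
wrist_force: [-0.2, 0.8, 23.9]
width: 0.507
grip_force: 20.0
```

Call:
{"fn": "play_rows", "kwargs": {"series": [[-1,[0,0,-0.6],[0,0,0.02]],[-1,[0,0,0],[0,0,0.02]],[-1,[0,0,0],[0,0,0.02]]]}}

```text
t: 6.15
ee_pos: [0.4945, 0.3893, 0.1181]
tcp_rot: [2.417, 2.006, 0.004]
wrist_force: [1.8, 2.5, 13.1]
width: 0.5
grip_force: 20.0
```

Call:
{"fn": "play_rows", "kwargs": {"series": [[-1,[0,0,0],[0,0,0.02]],[-1,[0,0,0],[0,0,0.02]],[-1,[0,0,0],[0,0,0.02]]]}}

```text
t: 6.45
ee_pos: [0.4946, 0.3893, 0.1181]
tcp_rot: [2.476, 1.933, 0.004]
wrist_force: [2.2, 2.2, 12.4]
width: 0.505
grip_force: 20.0
```

Call:
{"fn": "play_rows", "kwargs": {"series": [[-1,[0,0,0],[0,0,0.02]],[-1,[0,0,0],[0,0,0.02]],[-1,[0,0,0],[0,0,0.02]]]}}

```text
t: 6.75
ee_pos: [0.4947, 0.3892, 0.1181]
tcp_rot: [2.533, 1.858, 0.004]
wrist_force: [3.5, 1.0, 12.4]
width: 0.502
grip_force: 20.0
```

Call:
{"fn": "play_rows", "kwargs": {"series": [[-1,[0,0,0],[0,0,0.02]],[-1,[0,0,0],[0,0,0.02]],[-1,[0,0,0],[0,0,0.02]]]}}

```text
t: 7.05
ee_pos: [0.4947, 0.3891, 0.118]
tcp_rot: [2.588, 1.781, 0.004]
wrist_force: [3.3, 0.1, 11.3]
width: 0.501
grip_force: 20.0
```

Call:
{"fn": "play_rows", "kwargs": {"series": [[-1,[0,0,0],[0,0,0.02]],[-1,[0,0,0],[0,0,0.02]],[-1,[0,0,0],[0,0,0.02]]]}}

```text
t: 7.35
ee_pos: [0.4946, 0.3891, 0.118]
tcp_rot: [2.64, 1.702, 0.004]
wrist_force: [3.5, 0.8, 11.6]
width: 0.499
grip_force: 20.0
```

```bash
python3 dot.py .142 a2 | grep -v "ang -"
```

```text
shift tool mm [-0.9 -0.5 -0. ] turn about tool z -0.4253 tilt [ 0.0023  0.001  -1.    ] cur yaw -0.4253 j6 0.997
[224 270   7  36 100] [226.54 288.08] [0.43855308 0.39450394 0.142     ] ang 3.0333427356894234 0.055572205687711186
```

Call:
{"fn": "play_rows", "kwargs": {"series": [[-1,[0,0,0],[0,0,0.02]],[-1,[0,0,0],[0,0,0.02]],[-1,[0,0,0],[0,0,0.02]]]}}

```text
t: 7.75
ee_pos: [0.4943, 0.3889, 0.1178]
tcp_rot: [2.69, 1.622, 0.003]
wrist_force: [1.8, -0.2, 8.3]
width: 0.504
grip_force: 20.0
```

Call:
{"fn": "play_rows", "kwargs": {"series": [[-1,[0,0,0],[0,0,0.02]],[-1,[0,0,0],[0,0,0.02]],[-1,[0,0,0],[0,0,0.02]]]}}

```text
t: 8.05
ee_pos: [0.4941, 0.3888, 0.1175]
tcp_rot: [2.737, 1.541, 0.002]
wrist_force: [2.8, 0.6, 6.5]
width: 0.503
grip_force: 20.0
```

Call:
{"fn": "play_rows", "kwargs": {"series": [[-1,[0,0,0],[0,0,0.02]],[-1,[0,0,0],[0,0,0.02]],[-1,[0,0,0],[0,0,0.02]]]}}

```text
t: 8.35
ee_pos: [0.4934, 0.3885, 0.1167]
tcp_rot: [2.785, 1.454, -0.001]
wrist_force: [2.1, -0.1, -2.3]
width: 0.505
grip_force: 20.0
```

```bash
python3 dot.py .142 a3
```

```text
shift tool mm [ 0.2  0.3 -1.3] turn about tool z -0.6085 tilt [-5.e-04 -5.e-04 -1.e+00] cur yaw -0.6085 j6 1.18
[337 190  13  10  24] [343.125 193.75 ] [0.52524284 0.4131473  0.142     ] ang 0.6648318950525928 0.03995174190893741
[332 246  21  18 305] [342.17704918 254.60327869] [0.50652432 0.38571198 0.142     ] ang -0.21570085061243502 0.01302618437812475
[224 269   7  37  96] [226.57291667 288.44791667] [0.43993227 0.40421327 0.142     ] ang 2.8577668493044843 0.05611274116307182
[406 269   6  37  98] [409.44897959 287.92857143] [0.52601906 0.3444008  0.142     ] ang -0.9398245676888244 0.05461508402547241
```

The vertical force has gone from +12 N to −2.3 N, so the feet are over the pockets. I'll lower it gently.

Call:
{"fn": "play_rows", "kwargs": {"series": [[-1,[0,0,1],[0,0,0]],[-1,[0,0,1],[0,0,0]],[-1,[0,0,0],[0,0,0]]]}}

```text
t: 8.75
ee_pos: [0.4935, 0.3886, 0.1148]
tcp_rot: [-2.785, -1.454, 0.0]
wrist_force: [1.5, 0.4, -2.4]
width: 0.501
grip_force: 20.0
```

Call:
{"fn": "play_rows", "kwargs": {"series": [[-1,[0,0,1],[0,0,0]],[-1,[0,0,1],[0,0,0]],[-1,[0,0,0.7],[0,0,0]],[-1,[0,0,0],[0,0,0]]]}}

```text
t: 9.15
ee_pos: [0.4939, 0.389, 0.1127]
tcp_rot: [-2.785, -1.453, -0.002]
wrist_force: [0.6, 2.2, 4.9]
width: 0.503
grip_force: 20.0
```

Call:
{"fn": "play_rows", "kwargs": {"series": [[-1,[0,0,0.8],[0,0,0]],[-1,[0,0,0],[0,0,0]]]}}

```text
t: 9.35
ee_pos: [0.4943, 0.3895, 0.1125]
tcp_rot: [-2.785, -1.453, -0.004]
wrist_force: [0.8, 3.7, 11.6]
width: 0.504
grip_force: 20.0
```

Call:
{"fn": "play_rows", "kwargs": {"series": [[-1,[0,0,0],[0,0,0.02]],[-1,[0,0,0],[0,0,0.02]],[-1,[0,0,0],[0,0,0]]]}}

```text
t: 9.65
ee_pos: [0.4947, 0.3892, 0.1125]
tcp_rot: [-2.814, -1.396, -0.005]
wrist_force: [3.3, 2.2, 10.2]
width: 0.506
grip_force: 20.0
```

```bash
python3 -c "
from h import *
o=bot.observe();print(o['wrist_force'],o['wrist_torque'],o['ee_pos'],o['tcp_rot'])"
```

```text
[ 3.33781278  2.21240922 10.22215662] [ 0.17882584 -0.63926634  0.16129919] [0.49472001 0.38924079 0.11254918] [-2.81412572 -1.39645382 -0.00455814]
```

Call:
{"fn": "play_rows", "kwargs": {"series": [[0,[0,0,-0.8],[0,0,0]],[0.6,[0,0,0],[0,0,0]],[0.6,[0,0,0],[0,0,0]],[0.6,[0,0,0],[0,0,0]]]}}

```text
t: 10.05
ee_pos: [0.4932, 0.3884, 0.112]
tcp_rot: [2.814, 1.397, -0.002]
wrist_force: [-1.4, 0.2, -0.6]
width: 0.737
grip_force: 0.0
```

```bash
python3 dot.py .136 a4; python3 -c "
import cv2,numpy as np
a=cv2.imread('pics/a4w.png')[150:350,200:460];b=cv2.imread('pics/a4.png')[195:265,270:340]
a=cv2.resize(a,(520,400));b=cv2.resize(b,(280,280),interpolation=cv2.INTER_CUBIC)
im=np.zeros((400,800,3),np.uint8);im[:,:520]=a;im[:280,520:]=b;cv2.imwrite('pics/c4.png',im)"
```

```text
shift tool mm [ 0.5  0.4 -6. ] turn about tool z -0.6491 tilt [-1.e-03 -6.e-04 -1.e+00] cur yaw -0.6491 j6 1.221
[339 188  13  11  19] [345.26315789 192.26315789] [0.52716368 0.4114706  0.136     ] ang 0.6029601480931062 0.040506586807806944
[333 240  21  20 326] [343.21779141 249.58588957] [0.50808795 0.38664673 0.136     ] ang -0.12898873033258862 0.014407643208398494
```

View pics/c4.png

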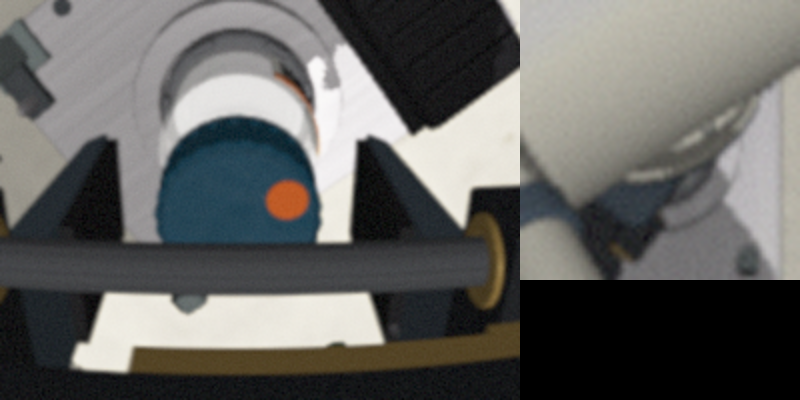

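The dot now reads about −0.13 rad and the label header faces the scanner. I'll rise and turn for the guard, then check the bottle height with the top camera unobstructed.

Call:
{"fn": "play_rows", "kwargs": {"series": [[1,[0,0,-5],[0,0,0]],[1,[0,0,-15],[0,0,0]],[1,[0,0,-35],[0,0,-0.1]],[1,[0,0,-40],[0,0,-0.13]],[1,[0,0,-25],[0,0,-0.13]],[1,[0,0,0],[0,0,-0.13]],[1,[0,0,0],[0,0,0]]]}}

```text
t: 10.85
ee_pos: [0.4938, 0.3888, 0.2334]
tcp_rot: [2.388, 2.041, 0.002]
wrist_force: [0.5, -0.2, 0.2]
width: 1.002
grip_force: 0.0
```

```bash
python3 dot.py .136 a5;  python3 - <<'E'
from h import *
delta([.571,.142,.232],-.155)
print(bot.observe()["ee_pos"])
E
```

```text
shift tool mm [-4.000e-01 -1.000e-01  1.154e+02] turn about tool z -0.1564 tilt [ 1.3e-03  8.0e-04 -1.0e+00] cur yaw -0.1564 j6 0.728
[329 193  13  12 117] [335.02564103 198.1965812 ] [0.50822447 0.38677951 0.136     ] ang -0.11871525198414401 0.014526709794604086
shift tool mm [-230.6  116.7    0. ] turn about tool z -0.008 tilt [-7.e-04 -5.e-04 -1.e+00] cur yaw -0.163 j6 0.735
[0.49328892 0.38848186 0.23197335]
```

Call:
{"fn": "play_rows", "kwargs": {"series": [[1,[-25,12.6,0],[0,0,0]],[1,[-35,17.7,0],[0,0,0]],[1,[-35,17.7,0],[0,0,0]],[1,[-35,17.7,0],[0,0,0]],[1,[-35,17.7,0],[0,0,0]],[1,[-35,17.7,0],[0,0,0]],[1,[-31,15.7,0],[0,0,0]],[1,[0,0,0],[0,0,0]]]}}

```text
t: 11.75
ee_pos: [0.5731, 0.1384, 0.2315]
tcp_rot: [2.398, 2.029, -0.002]
wrist_force: [-0.2, 0.2, 0.1]
width: 0.997
grip_force: 0.0
```

Run:
```python
from h import *
delta([.571,.142,.232],-.155)
for n in ("top","wrist","scene"):
    im=bot.get_image(n)[:,:,::-1];cv2.imwrite(f"pics/g_{n}.png",im)
t=cv2.imread("pics/g_top.png")[195:265,270:335];s=cv2.imread("pics/g_scene.png")[170:265,250:360];w=cv2.imread("pics/g_wrist.png")[80:400,120:520]
im=np.zeros((600,800,3),np.uint8)
im[:280,:260]=cv2.resize(t,(260,280),interpolation=cv2.INTER_CUBIC);im[:285,300:630]=cv2.resize(s,(330,285),interpolation=cv2.INTER_CUBIC)
im[290:610,:400]=w[:310]
cv2.imwrite("pics/c6.png",im)
```

```text
shift tool mm [ 3.2 -2.7 -0.5] turn about tool z -0.0113 tilt [-0.0011 -0.0011 -1.    ] cur yaw -0.1663 j6 0.303
```

View pics/c6.png

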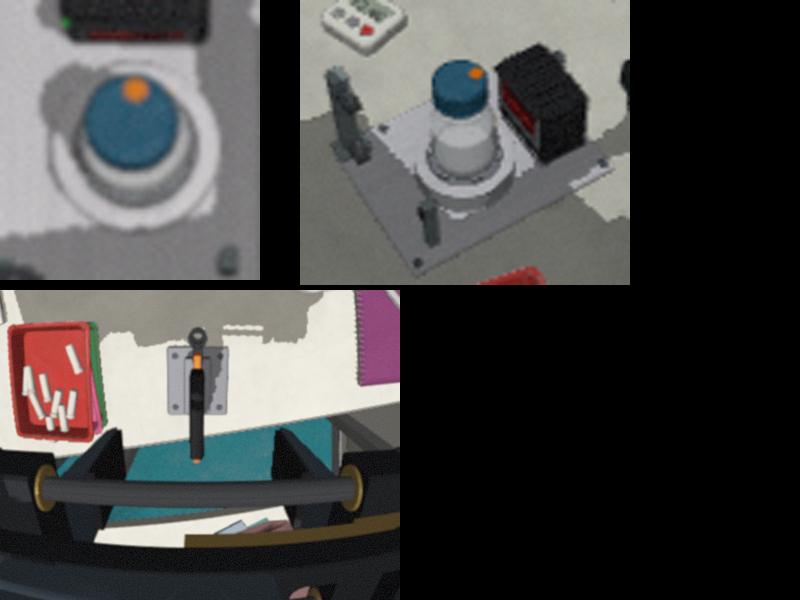

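The crop shows the carrier sitting inside the collar with the dot toward the scanner. The rail lies along wrist pixels (317,160)–(316,248), with the knuckle holes at (318,126). I'll check the bottle's drop numerically against the first pictures, and the rail position.

Run:
```python
from h import *
np.set_printoptions(precision=4,suppress=True)
def cap(f,box):
    im=cv2.imread(f).astype(int)[box[1]:box[3],box[0]:box[2]];b,g,r=im[...,0],im[...,1],im[...,2]
    m=((b-r>25)|((r-b>70)&(r>120)))
    ys,xs=np.nonzero(m);return xs.mean()+box[0],ys.mean()+box[1],m.sum(),ys.min()+box[1]
for n,box in (("top",(285,205,320,240)),("scene",(288,184,320,212))):
    a=cap(f"pics/{n}0.png",box);b=cap(f"pics/g_{n}.png",box);c=bot.calibration(n)
    pr=lambda z:(lambda q:(c["mtx"]@q)[:2]/q[2])(c["R"]@np.array([.4937,.3884,z])+c["t"])
    print(n,np.array(a),np.array(b),"pred shift 6mm",pr(.136)-pr(.142))
c=bot.calibration("wrist")
P=wrist([(317,160),(316,248)],.172,c);print(P,P.mean(0)); d=P[0]-P[1];print("guard yaw",np.arctan2(-d[0],d[1]),np.hypot(*d[:2]))
print("upper knuckle",wrist((318,126),.008+.102,c))
# segmentation of rail in wrist: dark columns
im=cv2.imread("pics/g_wrist.png").sum(2)
for v in (175,190,205,220,235):
    row=im[v,290:345];xs=np.nonzero(row<150)[0]+290;print(v,xs.min(),xs.max())
```

```text
top [301.9107 223.8827 392.     213.    ] [302.203  225.4703 404.     214.    ] pred shift 6mm [0.091 0.426]
scene [302.8339 197.361  277.     188.    ] [302.5379 199.296  277.     190.    ] pred shift 6mm [0.1091 1.6004]
[[0.5774 0.1833 0.172 ]
 [0.5647 0.1117 0.172 ]] [0.5711 0.1475 0.172 ]
guard yaw -0.1745502475825645 0.07275583435049195
upper knuckle [[0.5816 0.2054 0.11  ]]
175 311 323
190 311 323
205 311 322
220 311 322
235 311 323
```

Call:
{"fn": "play_rows", "kwargs": {"series": [[1,[7.5,-3,20],[0,0,0]],[1,[0,0,35],[0,0,0]],[1,[0,0,25],[0,0,0]],[1,[0,0,10],[0,0,0]],[1,[0,0,0],[0,0,0]]]}}

```text
t: 12.4
ee_pos: [0.5696, 0.1507, 0.1413]
tcp_rot: [-2.39, -2.037, 0.003]
wrist_force: [0.2, -1.3, -0.0]
width: 0.999
grip_force: 0.0
```

Run:
```python
from h import *
delta([.571,.1465,.142],-.166)
c=bot.calibration("wrist");im=bot.get_image("wrist")[:,:,::-1];cv2.imwrite("pics/g2.png",im)
s=im.sum(2)
for v in (225,240,250):
    xs=np.nonzero(s[v,280:360]<150)[0]+280;print(v,xs.min(),xs.max(),wrist([(xs.mean(),v)],.172,c))
```

```text
shift tool mm [-3.9  2.  -0.7] turn about tool z 0.0073 tilt [-2.5e-03 -3.0e-04 -1.0e+00] cur yaw -0.1587 j6 0.316
225 315 336 [[0.57676811 0.17419479 0.172     ]]
240 315 335 [[0.57532065 0.1663227  0.172     ]]
250 315 334 [[0.57424174 0.16089743 0.172     ]]
```

Call:
{"fn": "play_rows", "kwargs": {"series": [[1,[-3.5,2.8,0],[0,0,0]],[0,[0,0,0],[0,0,0]],[-1,[0,0,0],[0,0,0]],[-1,[0,0,0],[0,0,0]],[-1,[0,0,0],[0,0,0]],[-1,[0,0,0],[0,0,0]],[-1,[0,0,0],[0,0,0]],[-1,[0,0,0],[0,0,0]],[-1,[0,0,0],[0,0,0]]], "newtons": 50}}

```text
t: 13.35
ee_pos: [0.5728, 0.1461, 0.1423]
tcp_rot: [-2.391, -2.038, 0.0]
wrist_force: [0.2, -0.3, 0.2]
width: 0.327
grip_force: 0.0
```

Call:
{"fn": "play_rows", "kwargs": {"series": [[-1,[0,0,0],[0,0,0]],[-1,[0,0,0],[0,0,0]],[-1,[0,0,0],[0,0,0]],[-1,[0,0,0],[0,0,0]],[-1,[0,0,0],[0,0,0]]]}}

```text
t: 13.85
ee_pos: [0.5728, 0.1461, 0.1423]
tcp_rot: [-2.391, -2.038, 0.0]
wrist_force: [-0.7, -0.5, -0.2]
width: 0.131
grip_force: 50.0
```

Call:
{"fn": "play_rows", "kwargs": {"series": [[-1,[0,0,-5],[0,0,0]],[-1,[0,0,-10],[0,0,0]],[-1,[0,0,-20],[0,0,0]],[-1,[0,0,-30],[0,0,0]],[-1,[0,0,-25],[0,0,0]],[-1,[0,0,0],[0,0,0]]]}}

```text
t: 14.45
ee_pos: [0.5746, 0.1464, 0.2366]
tcp_rot: [2.388, 2.036, 0.008]
wrist_force: [0.5, -0.4, -2.3]
width: 0.13
grip_force: 50.0
```

Run:
```python
from h import *
delta([.36,.146,.232],0)
o=bot.observe();print(o["wrist_force"],o["wrist_torque"],o["ee_pos"])
```

```text
shift tool mm [ -34.3 -211.9    3.2] turn about tool z -0.1589 tilt [ 6.2e-03  9.0e-04 -1.0e+00] cur yaw -0.1589 j6 0.308
[ 0.49806795 -0.4196993  -2.30529475] [-0.12235679 -0.01733735  0.01370073] [0.57459325 0.14639546 0.23657468]
```

Call:
{"fn": "play_rows", "kwargs": {"series": [[-1,[-3,-20,0],[0,0,0]],[-1,[-5,-30,0],[0,0,0]],[-1,[-5,-32,0],[0,0,0]],[-1,[-5,-32,0],[0,0,0]],[-1,[-5,-32,0],[0,0,0]],[-1,[-5,-32,0],[0,0,0]],[-1,[-4,-24,0],[0,0,0]],[-1,[-2,-10,0],[0,0,-0.08]],[-1,[0,0,0],[0,0,-0.08]],[-1,[0,0,0],[0,0,0]]]}}

```text
t: 15.45
ee_pos: [0.3577, 0.146, 0.2324]
tcp_rot: [2.218, 2.224, 0.0]
wrist_force: [1.2, 0.0, -1.5]
width: 0.128
grip_force: 50.0
```

Run:
```python
from h import *
delta([.35,.384,.232],0)
```

```text
shift tool mm [238.   -7.1   0.4] turn about tool z 0.0027 tilt [ 1.e-04  0.e+00 -1.e+00] cur yaw 0.0027 j6 0.23
```

Call:
{"fn": "play_rows", "kwargs": {"series": [[-1,[20,0,0],[0,0,0]],[-1,[35,-1,0],[0,0,0]],[-1,[40,-1,0],[0,0,0]],[-1,[40,-2,0],[0,0,0]],[-1,[40,-2,0],[0,0,0]],[-1,[35,-1,0],[0,0,0]],[-1,[20,0,0],[0,0,0]],[-1,[8,0,0],[0,0,0]],[-1,[0,0,0],[0,0,0]],[-1,[0,0,0],[0,0,0]]]}}

```text
t: 16.45
ee_pos: [0.3509, 0.3832, 0.2322]
tcp_rot: [2.221, 2.221, -0.001]
wrist_force: [-0.2, -0.7, -2.1]
width: 0.131
grip_force: 50.0
```

Run:
```python
from h import *
delta([.35,.384,.232],0)
print(bot.observe()["ee_pos"]);c=bot.calibration("wrist")
K=c["mtx"]
im=bot.get_image("wrist")[:,:,::-1];cv2.imwrite("pics/h1.png",im)
s=bot.get_image("scene")[:,:,::-1];cv2.imwrite("pics/h1s.png",s)
t=bot.get_image("top")[:,:,::-1];cv2.imwrite("pics/h1t.png",t)
o=np.zeros((600,800,3),np.uint8)
o[:600,:600]=cv2.resize(im[60:260,220:420],(600,600),interpolation=cv2.INTER_CUBIC)
cv2.imwrite("pics/h1c.png",o[:,:600])
```

```text
shift tool mm [ 0.8 -0.9  0.2] turn about tool z -0.0001 tilt [-4.e-04 -6.e-04 -1.e+00] cur yaw -0.0001 j6 0.715
[0.3508623  0.38316253 0.23215033]
```

View pics/h1c.png

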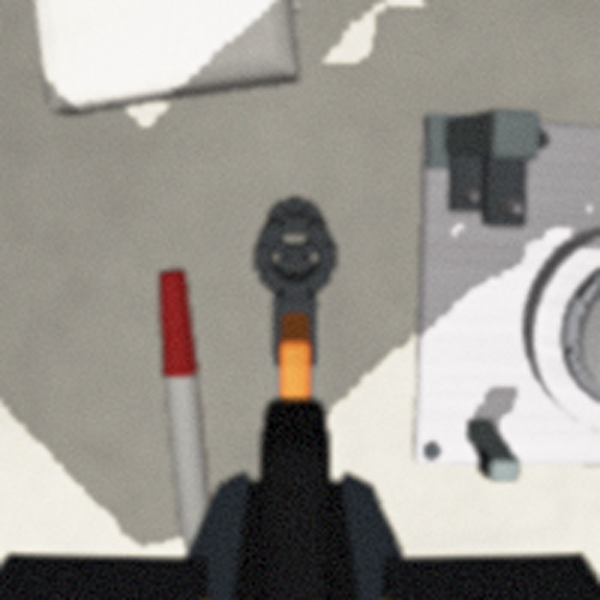

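This close view (scale 3, offset (220,60)) shows the upper knuckle ring centred at (296,256). The upper pin tip is at (516,208), the lower pin tip at (473,196), and the post top at (516,134).

Run:
```python
from h import *
np.set_printoptions(precision=4,suppress=True)
c=bot.calibration("wrist");A=lambda u,v:(u/3+220,v/3+60)
o=bot.observe()["ee_pos"];print(o)
print("knuckle",wrist(A(296,256),.200,c),"rel grip",wrist(A(296,256),.200,c)-o)
print("knuckle L/R",wrist([A(256,256),A(336,256)],.200,c))
print("upper pin",wrist(A(516,208),.114,c),"lower pin",wrist(A(473,196),.042,c))
print("post top",wrist(A(516,134),.110,c))
print("sheet edge", wrist([A(281,370),A(311,370)],.098+.134,c).mean(0))
```

```text
[0.351  0.3831 0.2324]
knuckle [[0.351  0.4389 0.2   ]] rel grip [[ 0.      0.0558 -0.0324]]
knuckle L/R [[0.3423 0.4389 0.2   ]
 [0.3598 0.4389 0.2   ]]
upper pin [[0.4206 0.4452 0.114 ]] lower pin [[0.4205 0.4452 0.042 ]]
post top [[0.421  0.4688 0.11  ]]
sheet edge [0.351  0.4208 0.232 ]
```

Call:
{"fn": "play_rows", "kwargs": {"series": [[-1,[0,0,15],[0,0,0]],[-1,[0,0,25],[0,0,0]],[-1,[0,0,17],[0,0,0]],[-1,[2,5,5],[0,0,0]],[-1,[2,15,0],[0,0,0]],[-1,[2,15,0],[0,0,0]],[-1,[0,10,0],[0,0,0]],[-1,[0,0,0],[0,0,0]],[-1,[0,0,0],[0,0,0]]]}}

```text
t: 17.5
ee_pos: [0.3961, 0.39, 0.1705]
tcp_rot: [-2.221, -2.222, -0.0]
wrist_force: [-0.6, -0.2, -1.5]
width: 0.13
grip_force: 50.0
```

Run:
```python
from h import *
o=bot.observe();print(o["ee_pos"],o["wrist_force"])
im=bot.get_image("wrist")[:,:,::-1];cv2.imwrite("pics/h2.png",im)
cv2.imwrite("pics/h2c.png",cv2.resize(im[80:200,270:400],(650,600),interpolation=cv2.INTER_CUBIC))
```

```text
[0.39610242 0.38998293 0.17050963] [-0.60167422 -0.24999754 -1.45225508]
```

View pics/h2c.png

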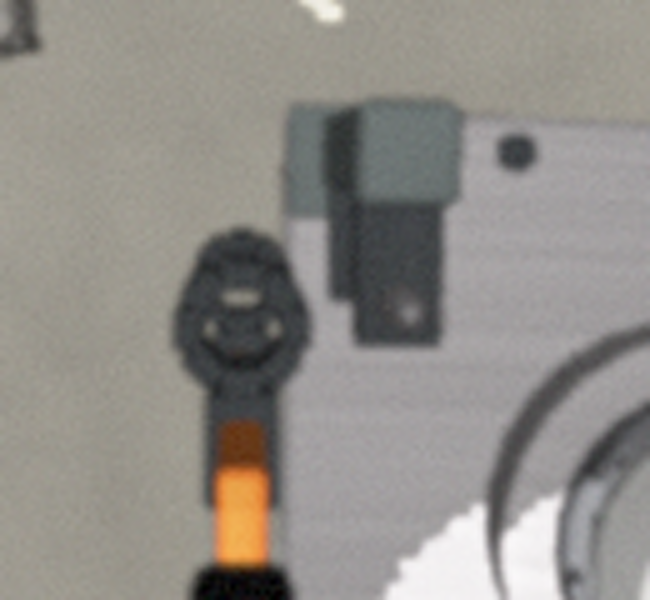

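The ring centre is at (241,321) and the upper pin tip at (405,312), at scale 5 with offset (270,80).

Run:
```python
from h import *
np.set_printoptions(precision=4,suppress=True)
c=bot.calibration("wrist");A=lambda u,v:(u/5+270,v/5+80)
k=wrist(A(241,321),.138,c);p=wrist(A(405,312),.114,c);print(k,p,(p-k)*1e3)
print("bracket front end (pin y-7)",wrist([A(355,345),A(440,345)],.098,c), "sheet edge(-12)",wrist(A(243,424),.170,c),"rail end (-23)",wrist(A(243,568),.200,c))
print("ring L/R",wrist([A(175,321),A(308,321)],.138,c), "post",wrist(A(408,153),.110,c))
print(bot.observe()["ee_pos"])
```

```text
[[0.3953 0.4465 0.138 ]] [[0.4195 0.4453 0.114 ]] [[ 24.206   -1.1708 -24.    ]]
bracket front end (pin y-7) [[0.4134 0.4383 0.098 ]
 [0.4269 0.4384 0.098 ]] sheet edge(-12) [[0.3956 0.4384 0.17  ]] rail end (-23) [[0.3955 0.4299 0.2   ]]
ring L/R [[0.3866 0.4465 0.138 ]
 [0.4042 0.4465 0.138 ]] post [[0.4201 0.4688 0.11  ]]
[0.3957 0.3899 0.1704]
```

Call:
{"fn": "play_rows", "kwargs": {"series": [[-1,[-0.7,8,0],[0,0,0]],[-1,[0,10,0],[0,0,0]],[-1,[0,6.4,0],[0,0,0]],[-1,[0,0,0],[0,0,0]],[-1,[0,0,2],[0,0,0]],[-1,[0,0,2],[0,0,0]],[-1,[0,0,1],[0,0,0]],[-1,[0,0,1],[0,0,0]],[-1,[0,0,1],[0,0,0]],[-1,[0,0,0],[0,0,0]]]}}

```text
t: 18.55
ee_pos: [0.4201, 0.3894, 0.1632]
tcp_rot: [-2.22, -2.223, 0.0]
wrist_force: [0.0, -0.1, -2.1]
width: 0.127
grip_force: 50.0
```

Call:
{"fn": "play_rows", "kwargs": {"series": [[-1,[0,0,1],[0,0,0]],[-1,[0,0,1],[0,0,0]],[-1,[0,0,1],[0,0,0]],[-1,[0,0,1],[0,0,0]],[-1,[0,0,0],[0,0,0]]]}}

```text
t: 19.05
ee_pos: [0.4202, 0.3894, 0.1591]
tcp_rot: [-2.22, -2.223, 0.0]
wrist_force: [-0.3, -0.0, -2.1]
width: 0.135
grip_force: 50.0
```

Run:
```python
from h import *
o=bot.observe();print(o["ee_pos"],o["wrist_force"],o["wrist_torque"])
im=bot.get_image("wrist")[:,:,::-1];s=bot.get_image("scene")[:,:,::-1]
a=np.zeros((480,800,3),np.uint8);a[:,:400]=cv2.resize(im[100:220,280:380],(400,480),interpolation=cv2.INTER_CUBIC);a[:,400:]=cv2.resize(s[130:250,240:340],(400,480),interpolation=cv2.INTER_CUBIC)
cv2.imwrite("pics/h3.png",a)
```

```text
[0.42016964 0.38937382 0.15913407] [-0.27154175 -0.03465961 -2.08383212] [-0.08571823  0.04784267 -0.03259629]
```

View pics/h3.png

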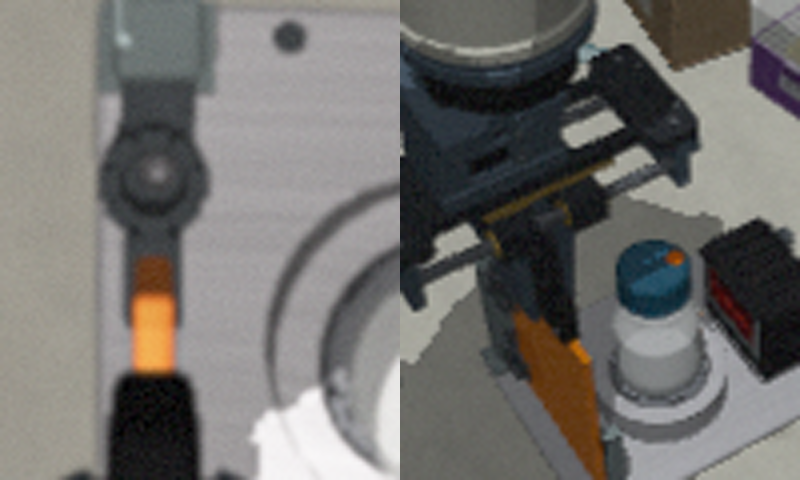

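The pin tip shows inside the knuckle hole at (157,175) and there is no contact force, so I'll keep lowering.

Call:
{"fn": "play_rows", "kwargs": {"series": [[-1,[0,0,1.5],[0,0,0]],[-1,[0,0,1.5],[0,0,0]],[-1,[0,0,1.5],[0,0,0]],[-1,[0,0,1.5],[0,0,0]],[-1,[0,0,1.5],[0,0,0]],[-1,[0,0,1],[0,0,0]],[-1,[0,0,0.5],[0,0,0]],[-1,[0,0,0],[0,0,0]]]}}

```text
t: 19.95
ee_pos: [0.4202, 0.3894, 0.1503]
tcp_rot: [-2.22, -2.223, 0.0]
wrist_force: [0.8, 0.8, -1.8]
width: 0.132
grip_force: 50.0
```

Call:
{"fn": "play_rows", "kwargs": {"series": [[-1,[0,0,0.6],[0,0,0]],[-1,[0,0,0.6],[0,0,0]],[-1,[0,0,0.6],[0,0,0]],[-1,[0,0,0],[0,0,0]]]}}

```text
t: 20.35
ee_pos: [0.4203, 0.3894, 0.1484]
tcp_rot: [2.22, 2.223, -0.0]
wrist_force: [-1.0, -0.8, -1.5]
width: 0.128
grip_force: 50.0
```

Call:
{"fn": "play_rows", "kwargs": {"series": [[-1,[0,0,0.5],[0,0,0]],[-1,[0,0,0.5],[0,0,0]],[-1,[0,0,0],[0,0,0]]]}}

```text
t: 20.65
ee_pos: [0.4203, 0.3894, 0.1482]
tcp_rot: [2.22, 2.223, 0.001]
wrist_force: [-3.0, -3.3, 10.7]
width: 0.125
grip_force: 50.0
```

Call:
{"fn": "play_rows", "kwargs": {"series": [[-1,[0,0,-0.6],[0,0,0]],[-0.5,[0,0,0],[0,0,0]],[-0.4,[0,0,0],[0,0,0]],[-0.4,[0,0,0],[0,0,0]],[-0.3,[0,0,0],[0,0,0]]]}}

```text
t: 21.15
ee_pos: [0.4203, 0.3894, 0.1481]
tcp_rot: [-2.22, -2.223, 0.0]
wrist_force: [0.7, 0.4, -0.2]
width: 0.343
grip_force: 0.0
```

Call:
{"fn": "play_rows", "kwargs": {"series": [[-0.3,[0,0,-15],[0,0,0]],[-0.3,[0,0,-30],[0,0,0]],[-0.3,[0,0,-35],[0,0,0]],[-0.3,[0,0,-35],[0,0,0]],[-0.3,[0,0,0],[0,0,0]]]}}

```text
t: 21.65
ee_pos: [0.4219, 0.3908, 0.2677]
tcp_rot: [2.219, 2.222, 0.012]
wrist_force: [0.9, 0.3, -0.0]
width: 0.349
grip_force: 0.0
```

Run:
```python
from h import *
o=bot.observe();print(o["ee_pos"],o["wrist_force"])
c=bot.calibration("wrist");im=bot.get_image("wrist")[:,:,::-1];s=bot.get_image("scene")[:,:,::-1]
cv2.imwrite("pics/h4w.png",im);cv2.imwrite("pics/h4s.png",s)
a=np.zeros((480,800,3),np.uint8);a[:,:400]=cv2.resize(im[90:290,240:407],(400,480),interpolation=cv2.INTER_CUBIC);a[:,400:]=cv2.resize(s[150:270,250:350],(400,480),interpolation=cv2.INTER_CUBIC)
cv2.imwrite("pics/h4.png",a)
```

```text
[0.42194688 0.39078958 0.26768891] [ 0.88842885  0.26174367 -0.01977119]
```

View pics/h4.png

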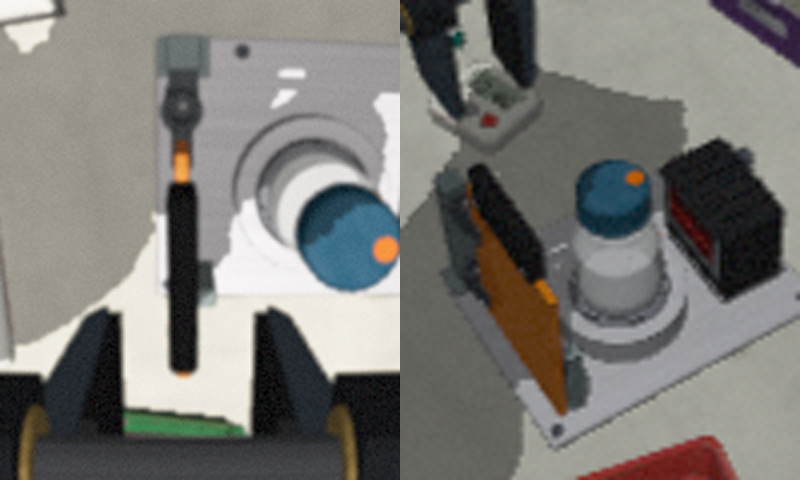

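The guard hangs on both pins, parallel to the plate edge and against its stop. The bottle is seated with its dot toward the scanner, and the gripper is clear of everything.

```bash
python3 -c "
from rig import bot
print(bot.close_job())"
```

```text
the job is handed in; nothing more can be done
None
```

The job is handed in at about 22 s: the bottle was felt to drop about 6 mm into the index plate with its label toward the scanner, and the guard was then hung on both pins, fully down and closed.

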